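Load the gravity tube of a sample-cup feeder

TASK

Get the bench sample feeder ready for a run: with its feed slide pulled fully back to the stop, load the clear tube from the top with the steel reference standard at the bottom, so that it is measured first, and the two white sample cups on top of it. All three must lie flat, end to end in the tube, the same way up as they stand now; leave the timer, the forceps and the petri dish where they are.

Things in the scene. Friction and masses are not known exactly. Their poses are not given: they have to be found in the camera images.
- feeder: sample feeder, fixed to the worktop. Grey bed 218 x 90 x 10 mm, x from -140 to +78 mm; origin under the tube's axis at worktop level, z up. The upright clear tube stands on an aluminium feed channel (76 mm wide outside, top 43 mm high, x from -75 to +24 mm); the slide comes out at the -x end; at +x is a low delivery deck up to 19 mm high
- tube_mouth (a point): centre of the tube's mouth, at the upper edge of its collar, 98 mm above the worktop; z up along the tube, x as the feeder's. Clear smooth tube: bore 36 mm, outside 42 mm. The flared aluminium collar, 51 mm across outside, narrows from 42 mm to the bore over the upper 10 mm. A part let go in the collar slides down by its weight
- channel_floor (a point): point on the tube's axis on the channel floor, 10 mm above the worktop, where the underside of the lowest part comes to rest; axes as the feeder's. The channel is 39 mm wide and 27 mm high inside; a light sprung flap on its +x side keeps the lowest part under the tube
- feed_slide (a joint): travel of the feed slide in m: 0 = fully forward (it blocks the foot of the tube, its top 31 mm above the worktop), 0.05 = fully back at its stop (tube foot free). Starts at 0 to 0.02, goes back along the feeder's -x, takes about 2 to 4 N and stays where it is left
- slide_knob (a point): middle of the slide's upright steel knob: 22 mm across, 43 to 66 mm above the worktop, on a 12 mm stem on the steel slide bar (36 mm wide, top at 31 mm). This point is 54 mm above the worktop, 105 mm behind (-x of) the tube's axis with the slide fully forward, 155 mm when fully back. Can be pinched from above in any direction
- standard: the reference standard: turned steel puck, 32 mm across, 24 mm high, with a deep square groove round its lower half (4 to 11 mm up) and a dark glass disc, 23 mm across, sunk 3 mm into the top inside a bevelled rim; about 110 g, grip it above the groove. Origin at the centre of its underside, z up; stands loose on the worktop
- cup_a: a white plastic sample cup, closed, 32 mm across, 24 mm high, slightly waisted between a lower snap ring and an upper rim, shallow recess in the top; about 40 g. Origin at the centre of its underside, z up; stands loose on the worktop
- cup_b: the other sample cup, same as cup_a; the two are interchangeable
- timer: bystander: bench timer lying flat, 62 x 66 x 18 mm, origin at the centre of its underside
- forceps: bystander: steel forceps lying flat, 18 x 142 x 11 mm, origin at the centre of the underside
- dish: bystander: closed empty petri dish, 94 mm across, 16 mm high, origin at the centre of its underside
Not all that is in view belongs to the job. Leave any green or turquoise look-alike of the cup_a alone.

How it is judged:
By the outcome, as a careful person would: the job done as asked, in the order asked, and still so for the second after the job is handed in, with the robot touching nothing.
It also fails if it takes over 69 s, if anything falls off the work surface, if the arm or the gripper's body presses on something with over 40 N, if the wrist force passes 120 N, or if a joint passes its speed limit or range.

ROBOT

A 7-joint arm with a two-finger parallel gripper is mounted at the origin on a cart in front of the work surface, level with it; the furniture and walls round the work are solid. World frame = base frame: x ahead of the robot, y to its left, z up, the work surface at z = 0. Lengths are in m, angles in rad, forces in N, time in s.
With the tool pointing down it reaches from about 0.4 to 0.85 m from the base axis. Payload 10.4 kg.
Tool frame: the origin (TCP) lies at the very end of the fingers, on their centre line; the grasp point (between the pads) lies 19 mm behind it; z points along the fingers, y is the line along which they close (so a half turn about z gives the same grasp; the last joint's range is limited). The gripper opens to 87 mm and grips with 3 to 60 N. Pads are 19 mm wide; open, the fingers measure 117 mm over their backs; the gripper's body (75 mm by 190 mm) begins 51 mm behind the grasp point.
Start: joints at [-1.336, 0.332, -0.065, 1.46, 0.022, 1.35, -0.088], TCP at [0.159, 0.604, 0.223] pointing down, gripper open.
Joint ranges: [-2.6, 2.6], [-0.5, 2.12], [-1.47, 1.34], [0.16, 2.42], [-1.27, 4.41], [0.06, 2.06], [-2.6, 2.6]. Speed limits (rad/s): [2.22, 2.22, 2.79, 2.79, 3.14, 3.14, 3.14].

INTERFACE

Orientations are given as a rotation vector (axis times angle).
In Python, from cell import manip gives the robot as it stands. The module is installed in compiled form; this text tells all that it offers.
- The arm moves only by the tool arm_command, never from a script. Its argument "motion" is a list of rows, each a list of 5 numbers: the shift along the tool's x, y, z in cm, then the turn about the tool's z in degrees, then the finger opening in cm, from 0 to 8.7. In form: [[tx, ty, tz, roll, gripper], ...]. A call has 1 to 5 rows; each row is the pose to reach, as a shift and turn from the pose commanded when the call began, along the tool's axes at that moment; what a row does not reach only later rows make up. A row lasts 1/12 s, in which the tool goes at most 41.7 mm and 7.16 degrees, less where a joint would pass 70% of its speed; a pose out of reach is approached as far as the arm can. A call with a gripper value outside its range is refused whole. The fingers move at their own pace and stop on an object; "force" is the grip in N (left out, the last holds). Time passes only in rows, so rows that repeat a pose let the fingers close. It gives the time, the measured TCP pose, the force, the opening and the grip force at its end, in the units of the state.
- manip.get_state(): the state, without advancing time (a new reading comes with each control period).
- manip.capture(name): name is "scene" or "side" or "wrist"; returns the picture (400x640x3 uint8, red, green, blue); there is no depth.
- manip.camera_info(name): a dict with "K" (3x3 intrinsics, pixels), "R" (3x3) and "t" (3): a world point X has camera coordinates R X + t. Camera axes: x right, y down, z forward; pixel columns grow to the right and rows downward; lengths in m; the calibration is good to about 2 mm. A picture is of the moment at which its call begins: read the wrist's pose just before it. camera_info takes no time and is no camera call; for the wrist camera it gives the pose at the moment of the call.
- manip.job_done(): hands the job in; it is judged then, once.
The state is a dict: "time": time; "joints": joint angles; "joint_velocities": joint speeds; "joint_efforts": joint torques, N m; "position": TCP position; "orientation": TCP orientation; "contact_force": force on the tool from outside, world axes, zero at the start; "moment": the same for the moment, N m; "finger_gap": finger opening in m; "gripper_force": force on a finger pad.
Only numpy, scipy, OpenCV 4.12 (cv2) and the standard library are available. Lean on these libraries where they do the work, as an engineer would, in place of code of your own. Each camera call takes 0.05 s, during which the arm holds its last target. There are 200 camera calls.

## Working session

There is one attempt and no reset: what is moved stays moved. The work goes in short steps, Python scripts to look and compute and a tool call to move; the robot and the scene stay as the last step left them, time stands still between calls to the robot, and variables do not carry over. Pictures are saved under pics/ and viewed, at most 10 in all, crops included, and the job is handed in when it is done.

Besides the shell and the picture viewer there is one more tool, called after "Request:" as name(argument=value, ...) on one line, values as JSON. arm_command: Moves the arm, as the interface text tells. Its arguments: {"type":"object","properties":{"motion":{"type":"array"},"force":{"type":"number"}},"required":["motion"]}

```bash
mkdir -p pics
cat > h.py <<'E'
import numpy as np, cv2
from cell import manip
def cast(name,u,v,z,ci=None):
    c=ci or manip.camera_info(name);K,R,t=map(np.array,(c["K"],c["R"],c["t"]))
    o=-R.T@t; d=R.T@np.linalg.solve(K,[u,v,1.]); return o+d*(z-o[2])/d[2]
def proj(name,X,ci=None):
    c=ci or manip.camera_info(name);K,R,t=map(np.array,(c["K"],c["R"],c["t"]))
    p=K@(R@np.array(X)+t); return p[:2]/p[2]
def save(im,n): cv2.imwrite("pics/"+n,cv2.cvtColor(im,cv2.COLOR_RGB2BGR))
E
python3 - <<'E'
from h import *
s=manip.get_state(); print({k:np.round(v,3).tolist() for k,v in s.items()})
a=manip.capture("scene");b=manip.capture("side");
save(a,"scene.png");save(b,"side.png")
for n in("scene","side"):
  c=manip.camera_info(n);print(n,np.round(c["K"],1).tolist(),np.round(-np.array(c["R"]).T@c["t"],3), cast(n,320,200,0).round(3))
E
```

```text
{'time': 0.0, 'joints': [-1.336, 0.333, -0.065, 1.461, 0.022, 1.35, -0.089], 'joint_velocities': [-0.001, 0.001, -0.001, -0.001, 0.001, 0.0, -0.001], 'joint_efforts': [0.001, -62.327, 0.025, -38.99, -0.061, 0.04, 0.0], 'position': [0.159, 0.604, 0.222], 'orientation': [-0.404, -3.115, 0.002], 'contact_force': [0.248, -0.208, 0.933], 'moment': [-0.022, 0.051, 0.039], 'gripper_force': 0.0, 'finger_gap': 0.087}
scene [[368.3, 0.0, 313.5], [0.0, 368.3, 200.6], [0.0, 0.0, 1.0]] [0.213 0.659 0.646] [ 0.5   -0.023  0.   ]
side [[369.2, 0.0, 313.6], [0.0, 369.2, 200.6], [0.0, 0.0, 1.0]] [ 0.254 -0.642  0.781] [0.542 0.153 0.   ]
```

View pics/scene.png

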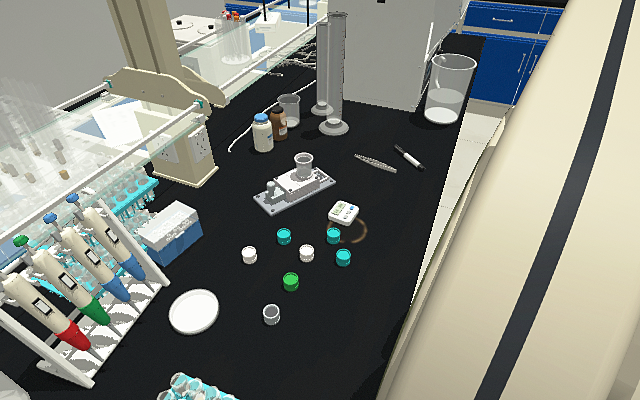

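View pics/side.png

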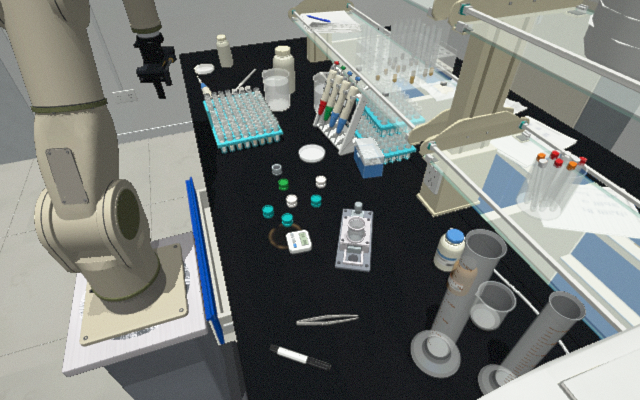

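The scene view shows the white cups at about (249,254) and (307,253), the steel puck at (271,314), the green and turquoise look-alikes at (291,281), (284,237), (333,236) and (343,257), the tube at (303,165) and the knob near (270,190). The side view shows the puck at (277,169), the cups at (321,182) and (292,201), and the tube at (356,228). I'll confirm this in an enlarged crop.

Run:
```python
from h import *
a=cv2.cvtColor(cv2.imread("pics/scene.png"),4);b=cv2.cvtColor(cv2.imread("pics/side.png"),4)
A=cv2.resize(a[140:335,235:365],None,fx=3,fy=3,interpolation=2);B=cv2.resize(b[155:275,255:385],None,fx=3,fy=3,interpolation=2)
o=np.zeros((585,790,3),np.uint8);o[:,:390]=A;o[:360,400:]=B;save(o,"crop.png")
def wh(im,n,roi):
  x0,y0,x1,y1=roi;h=cv2.cvtColor(im,cv2.COLOR_RGB2HSV)
  m=((h[...,2]>100)&(h[...,1]<60)).astype(np.uint8);mm=np.zeros_like(m);mm[y0:y1,x0:x1]=m[y0:y1,x0:x1]
  k,l,st,ce=cv2.connectedComponentsWithStats(mm)
  for i in range(1,k):
    if st[i,4]>30: print(n,st[i].tolist(),ce[i].round(1),cast(n,*ce[i],.014).round(4))
wh(a,"scene",(235,235,325,330));wh(b,"side",(265,160,335,212))
```

```text
scene [299, 244, 15, 18, 218] [306.4 252.6] [0.452 0.169 0.014]
scene [241, 246, 16, 18, 222] [249.  254.4] [0.5676 0.2247 0.014 ]
scene [263, 304, 17, 21, 276] [271.1 313.6] [0.4504 0.336  0.014 ]
side [303, 160, 17, 3, 35] [311.  160.7] [0.5762 0.3387 0.014 ]
side [272, 164, 9, 11, 80] [276.  168.7] [0.4506 0.3368 0.014 ]
side [316, 176, 10, 12, 108] [320.4 181.2] [0.5689 0.2233 0.014 ]
side [286, 195, 11, 12, 118] [291.2 200.3] [0.4536 0.1679 0.014 ]
```

View pics/crop.png

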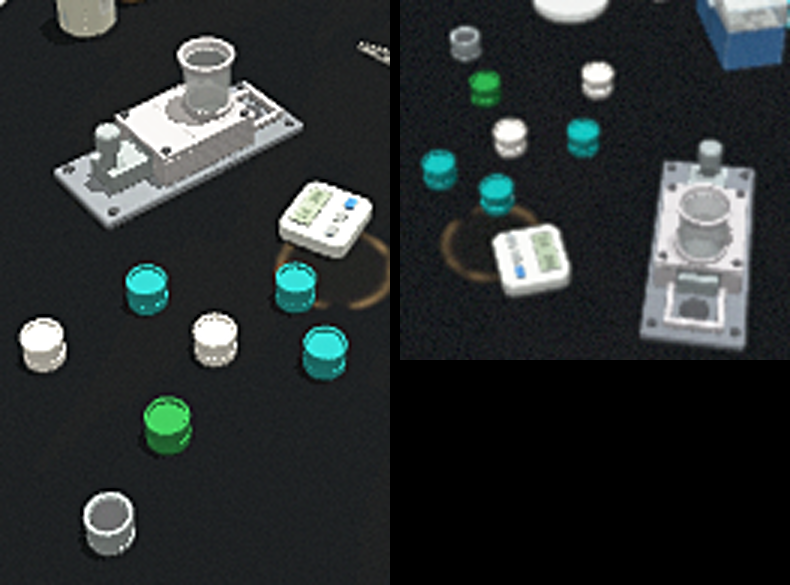

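The crop confirms two white cups, the steel puck with the dark recess at (108,523), green and turquoise look-alikes to leave alone, and the feeder with the knob well forward. Next I locate the feeder.

Run:
```python
from h import *
f=lambda u,v:(235+(u-1)/3,140+(v-1)/3); g=lambda u,v:(255+(u-401)/3,155+(v-1)/3)
for n,p,z in [("mouth",(206,55),.098)]: print(n,cast("scene",*f(*p),z).round(4),cast("side",*g(704,205),z).round(4))
print("knob",cast("scene",*f(106,131),.066).round(4),cast("side",*g(710,146),.066).round(4))
L,B,R=[cast("scene",*f(*p),.010) for p in((56,172),(110,225),(303,124))]
S=[cast("side",*g(*p),.010) for p in((664,163),(755,166),(744,345),(641,339))]
print(L.round(4),B.round(4),R.round(4));print(np.round(S,4))
d=R-B;print(np.degrees(np.arctan2(d[1],d[0])),np.linalg.norm(d)); 
for d in(S[2]-S[1],S[3]-S[0]):print(np.degrees(np.arctan2(d[1],d[0])),np.linalg.norm(d))
# robot tool axes
s=manip.get_state();print(cv2.Rodrigues(np.array(s["orientation"]))[0].round(3))
```

```text
mouth [ 0.5618 -0.0553  0.098 ] [ 0.5626 -0.0591  0.098 ]
knob [0.6123 0.0378 0.066 ] [0.6137 0.0365 0.066 ]
[0.6633 0.0465 0.01  ] [0.5864 0.0876 0.01  ] [ 0.4875 -0.1038  0.01  ]
[[ 0.5886  0.0826  0.01  ]
 [ 0.6719  0.0478  0.01  ]
 [ 0.5671 -0.1461  0.01  ]
 [ 0.4871 -0.1107  0.01  ]]
-117.3414317273219 0.2154522154088122
-118.37796562003832 0.22042394669339152
-117.7063038659222 0.21835876229001477
[[-0.967  0.255 -0.   ]
 [ 0.255  0.967 -0.001]
 [-0.    -0.001 -1.   ]]
```

Run:
```python
from h import *
for n,p in dict(green=(291,281),t1=(284,237),t2=(333.5,236.5),t3=(343.5,257.5)).items(): print(n,cast("scene",*p,.012)[:2].round(3))
for p in((163,264),(203,240),(150,237)):print("box",cast("scene",*p,0)[:2].round(3))
print("dish",cast("scene",194,311,.008)[:2].round(3),"timer",cast("scene",344,213,.018)[:2].round(3))
T=np.array([.159,.604,.223]);X=np.array([-.967,.255,0]);Y=np.array([.255,.967,0])
K=np.array([.613,.037,.12])-T;print("knob in tool cm",100*(X@K),100*(Y@K))
```

```text
green [0.45  0.251]
t1 [0.521 0.145]
t2 [0.415 0.097]
t3 [0.371 0.148]
box [0.737 0.316]
box [0.699 0.22 ]
box [0.823 0.263]
dish [0.594 0.388] timer [0.418 0.018]
knob in tool cm -58.360299999999995 -43.25189999999999
```

Request:
arm_command(motion=[[-3.2,-2.4,0,7,8.7],[-6.4,-4.8,0,14,7],[-9.7,-7.1,0,21,6],[-12.9,-9.5,0,28,5],[-16.1,-11.9,0,35,5]], force=30)

```text
time: 0.52
position: [0.2855, 0.4464, 0.2222]
orientation: [-1.331, -2.846, 0.001]
contact_force: [1.2, 1.3, -0.1]
finger_gap: 0.068
gripper_force: 0.0
```

Request:
arm_command(motion=[[-4,-0.1,0,7,5],[-8,-0.2,0,14,5],[-12,-0.4,0,21,5],[-16,-0.5,0,28,5],[-20,-0.6,0,35,5]])

```text
time: 0.93
position: [0.41, 0.2898, 0.2225]
orientation: [-2.125, -2.314, -0.0]
contact_force: [0.1, 1.2, 0.5]
finger_gap: 0.05
gripper_force: 0.0
```

Request:
arm_command(motion=[[-3.3,2.2,0,7,5],[-6.7,4.4,0,14,5],[-10,6.6,0,21,5],[-13.4,8.8,0,28,5],[-16.7,11,0,33,5]])

```text
time: 1.35
position: [0.5348, 0.1334, 0.2225]
orientation: [-2.695, -1.614, -0.0]
contact_force: [0.8, 0.7, 0.1]
finger_gap: 0.0498
gripper_force: 0.0
```

```bash
cat >> h.py <<'E'
def go(P,ydir=None):
    s=manip.get_state();M=cv2.Rodrigues(np.array(s["orientation"]))[0]
    r=np.array(P)-s["position"];y=np.degrees(np.arctan2(M[1,1],M[0,1]))
    print("t",round(s["time"],2),"yaw_y",y.round(1),"pos",np.round(s["position"],4),"shift cm",(100*M.T@r).round(2), "roll",None if ydir is None else round(y-ydir,1))
E
python3 - <<'E'
from h import *
go([.613,.037,.12],-28)
im=manip.capture("wrist");save(im,"w1.png")
ci=manip.camera_info("wrist")
print(proj("wrist",[.613,.037,.066],ci),proj("wrist",[.562,-.057,.098],ci))
go([.613,.037,.12],-28)
E
```

```text
t 1.35 yaw_y -28.1 pos [0.5348 0.1334 0.2225] shift cm [-4.81 11.45 10.25] roll -0.1
[429.80249681 220.24671616] [430.91085671 333.63202225]
t 1.4 yaw_y -28.9 pos [0.5387 0.1256 0.2227] shift cm [-4.14 10.75 10.31] roll -0.9
```

View pics/w1.png

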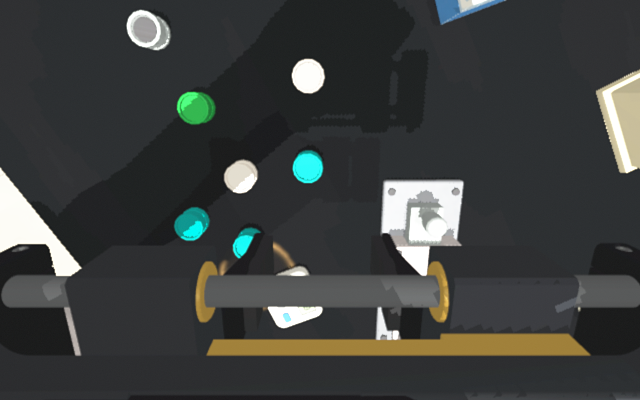

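The wrist view shows the knob at (434,225), within a few pixels of its predicted position (430,220). The cups are at (308,76) and (241,177), and the puck is at (150,30).

Request:
arm_command(motion=[[-1.2,3,2.5,0,5],[-2.4,6,5,0,5],[-3.6,9,8,-1,5],[-4.1,10.7,10.3,-1,5],[-4.1,10.7,10.3,-1,5]])

```text
time: 1.82
position: [0.6084, 0.0444, 0.1138]
orientation: [2.679, 1.64, -0.013]
contact_force: [-0.7, -0.1, -0.0]
finger_gap: 0.05
gripper_force: 0.0
```

Run:
```python
from h import *
manip.capture("side");go([.613,.037,.042],-28)
```

```text
t 1.87 yaw_y -27.0 pos [0.6084 0.0467 0.1162] shift cm [-0.62  0.88  7.42] roll 1.0
```

Request:
arm_command(motion=[[-0.6,0.9,2,1,5],[-0.6,0.9,4,1,5],[-0.6,0.9,6,1,5],[-0.6,0.9,7.4,1,5],[-0.6,0.9,7.4,1,5]])

```text
time: 2.28
position: [0.6131, 0.041, 0.0434]
orientation: [-2.687, -1.624, 0.005]
contact_force: [0.1, -0.4, 0.8]
finger_gap: 0.0503
gripper_force: 0.0
```

Request:
arm_command(motion=[[0,0,0,0,1.5],[0,0,0,0,1.5],[0,0,0,0,1.5],[0,0,0,0,1.5],[0,0,0,0,1.5]], force=30)

```text
time: 2.7
position: [0.6154, 0.04, 0.0464]
orientation: [2.689, 1.623, 0.002]
contact_force: [-0.1, 0.1, -0.5]
finger_gap: 0.0245
gripper_force: 0.0
```

Run:
```python
from h import *
im=manip.capture("side");save(im,"s2.png");go([.635,.08,.042],-28);s=manip.get_state();print(s["finger_gap"],s["gripper_force"],s["contact_force"])
```

```text
t 2.75 yaw_y -27.8 pos [0.6147 0.0404 0.0461] shift cm [ 4.45 -0.05  0.41] roll 0.2
0.02114594905405123 22.582324135000817 [-5.63912877  1.48442627 10.69789545]
```

Request:
arm_command(motion=[[1,0,0,0,1.5],[2,0,0,0,1.5],[3,0,0,0,1.5],[3.7,0,0,0,1.5],[4.2,0,0,0,1.5]])

```text
time: 3.17
position: [0.6346, 0.0778, 0.0462]
orientation: [-2.689, -1.624, 0.0]
contact_force: [-4.2, 0.5, 6.6]
finger_gap: 0.0205
gripper_force: 30.0
```

Request:
arm_command(motion=[[0.2,0,0,0,1.5],[0.4,0,0,0,1.5],[0.6,0,0,0,1.5],[0.8,0,0,0,1.5],[0.8,0,0,0,1.5]])

```text
time: 3.58
position: [0.6379, 0.0841, 0.0462]
orientation: [-2.689, -1.623, 0.001]
contact_force: [-3.5, -1.7, 6.0]
finger_gap: 0.0204
gripper_force: 30.0
```

Request:
arm_command(motion=[[0.2,0,0,0,1.5],[0.4,0,0,0,1.5],[0.6,0,0,0,1.5],[0.8,0,0,0,1.5],[0.8,0,0,0,1.5]])

```text
time: 4.0
position: [0.6382, 0.0844, 0.0458]
orientation: [2.693, 1.616, -0.018]
contact_force: [-23.7, -15.9, 21.9]
finger_gap: 0.0202
gripper_force: 30.0
```

Run:
```python
from h import *
im=manip.capture("side");b=manip.capture("scene");go([.635,.08,.042],-28);s=manip.get_state();print(s["finger_gap"],s["gripper_force"],s["contact_force"])
o=np.zeros((520,800,3),np.uint8);o[:,:400]=cv2.resize(im[150:280,300:400],(400,520));o[:,400:]=cv2.resize(b[130:260,240:340],(400,520));save(o,"c2.png")
```

```text
t 4.1 yaw_y -28.1 pos [0.6381 0.0844 0.0458] shift cm [-0.53 -0.07  0.39] roll -0.1
0.020884189045706117 30.00344540225342 [-23.21175189 -17.22643733  20.53311904]
```

View pics/c2.png

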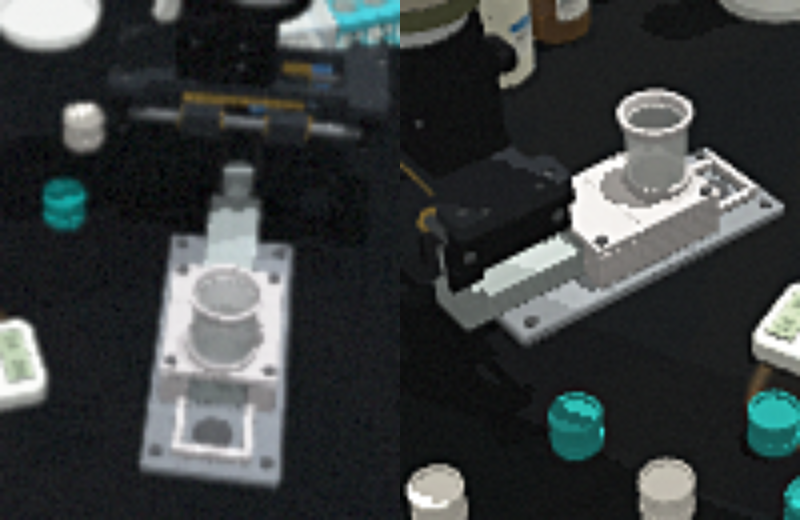

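The slide is at its stop: it stalled after 50 mm of travel and the force rose to about 30 N. The views show the bar out and the tube foot free. I'll relax, open and lift.

Request:
arm_command(motion=[[-0.5,0,0,0,1.5],[-0.6,0,0,0,5],[-0.6,0,0,0,5],[-0.6,0,0,0,5],[-0.6,0,0,0,5]])

```text
time: 4.52
position: [0.6394, 0.0863, 0.0456]
orientation: [-2.689, -1.624, -0.001]
contact_force: [0.4, 0.4, 0.1]
finger_gap: 0.0397
gripper_force: 0.0
```

Request:
arm_command(motion=[[0,0,-2,0,5],[0,0,-5,0,5],[0,0,-9,0,5],[0,0,-11,0,5],[0,0,-11,0,5]])

```text
time: 4.93
position: [0.642, 0.0863, 0.1613]
orientation: [2.687, 1.622, 0.013]
contact_force: [0.4, -1.1, -0.1]
finger_gap: 0.0498
gripper_force: 0.0
```

Run:
```python
from h import *
im=manip.capture("side");b=manip.capture("scene")
go([.4505,.3364,.15],-28)
# knob & mouth recheck: light-grey knob, top
print("knob pred side",proj("side",[.6346,.0798,.066]),"scene",proj("scene",[.6346,.0798,.066]))
o=np.zeros((520,800,3),np.uint8);o[:,:400]=cv2.resize(im[150:280,300:400],(400,520));o[:,400:]=cv2.resize(b[130:260,240:340],(400,520));save(o,"c3.png")
```

```text
t 5.03 yaw_y -27.7 pos [0.6397 0.0863 0.1563] shift cm [ 13.33 -28.39   0.61] roll 0.3
knob pred side [358.42325084 192.09654738] scene [253.82127254 190.8626977 ]
```

View pics/c3.png

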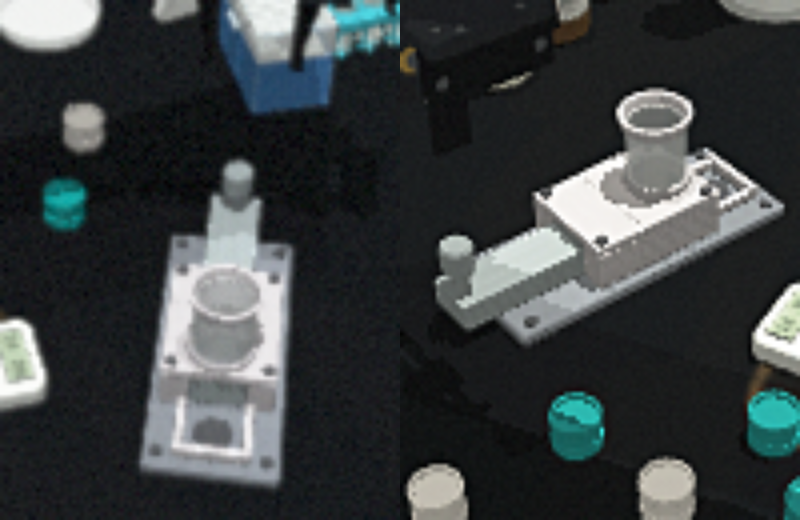

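The knob tops at side (359,192) and scene (254,191) match the fully-back prediction. Next is the standard.

Request:
arm_command(motion=[[1.6,-3.5,0,0,5],[3.3,-7,0,0,5],[5,-10.6,0,0,5],[6.6,-14.1,0,0,5],[8.3,-17.7,0.6,0,5]])

```text
time: 5.45
position: [0.5197, 0.2429, 0.1489]
orientation: [2.69, 1.623, -0.001]
contact_force: [1.3, 0.7, 0.1]
finger_gap: 0.0499
gripper_force: 0.0
```

Request:
arm_command(motion=[[1.7,-3.6,0,0,5],[3.4,-7.2,0,0,5],[5,-10.7,0,0,5],[5,-10.7,0,0,5],[5,-10.7,0,0,5]])

```text
time: 5.87
position: [0.4473, 0.338, 0.148]
orientation: [-2.685, -1.631, 0.004]
contact_force: [0.8, -0.9, -1.2]
finger_gap: 0.0499
gripper_force: 0.0
```

Run:
```python
from h import *
manip.capture("scene");ci=manip.camera_info("wrist");im=manip.capture("wrist");save(im,"w2.png")
go([.4505,.3364,.0125],-28);print(proj("wrist",[.4505,.3364,.024],ci))
h=cv2.cvtColor(im,cv2.COLOR_RGB2HSV);m=((h[...,2]>90)&(h[...,1]<60)).astype(np.uint8)
k,l,st,ce=cv2.connectedComponentsWithStats(m)
for i in range(1,k):
  if 300<st[i,4]<20000: print(st[i].tolist(),ce[i].round(1),cast("wrist",*ce[i],.02,ci).round(4))
```

```text
t 5.97 yaw_y -27.8 pos [0.4498 0.335  0.1485] shift cm [ 1.80e-01 -1.00e-02  1.36e+01] roll 0.2
[322.4711329  186.74280721]
[0, 0, 131, 90, 5709] [47.  33.8] [0.3183 0.5422 0.02  ]
[393, 0, 121, 110, 11137] [452.3  50.2] [0.591 0.386 0.02 ]
[567, 0, 73, 36, 1641] [600.   13.4] [0.7    0.3582 0.02  ]
[0, 140, 94, 136, 5477] [ 34.8 218.7] [0.208  0.4289 0.02  ]
[305, 166, 37, 40, 615] [324.2 184.6] [0.4522 0.3365 0.02  ]
[469, 211, 47, 36, 1316] [491.9 229.7] [0.5672 0.2287 0.02  ]
[64, 307, 18, 49, 324] [ 72.3 330.9] [0.1614 0.3197 0.02  ]
```

View pics/w2.png

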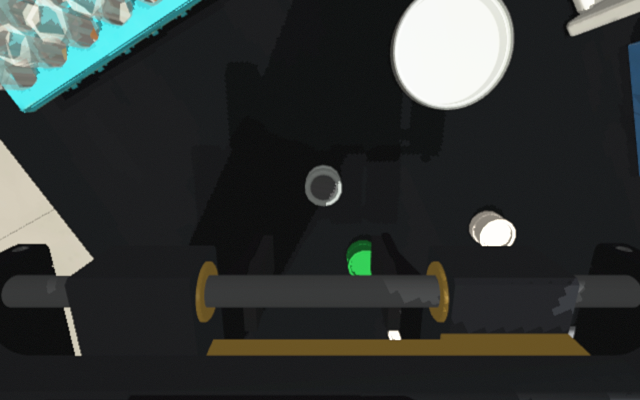

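The puck is at (323,186), as predicted. I'll descend.

Request:
arm_command(motion=[[0.2,0,4,0,5],[0.2,0,8,0,5],[0.2,0,11,0,5],[0.2,0,13,0,5],[0.2,0,13.2,0,5]])

```text
time: 6.38
position: [0.4495, 0.334, 0.0131]
orientation: [2.689, 1.619, -0.011]
contact_force: [-1.2, -0.0, -0.3]
finger_gap: 0.0499
gripper_force: 0.0
```

Run:
```python
from h import *
for _ in range(4): manip.capture("side")
go([.4505,.3364,.0125],-28)
```

```text
t 6.58 yaw_y -27.8 pos [0.4522 0.3377 0.0191] shift cm [-0.19 -0.09  0.66] roll 0.2
```

Run:
```python
from h import *
for _ in range(4): manip.capture("side");go([.4505,.3364,.0125],-28)
```

```text
t 6.63 yaw_y -27.8 pos [0.4521 0.338  0.0193] shift cm [-0.22 -0.07  0.68] roll 0.2
t 6.68 yaw_y -27.8 pos [0.4519 0.3382 0.0193] shift cm [-0.23 -0.04  0.68] roll 0.2
t 6.73 yaw_y -27.8 pos [0.4517 0.3383 0.0191] shift cm [-0.22 -0.02  0.66] roll 0.2
t 6.78 yaw_y -27.8 pos [0.4514 0.3382 0.0188] shift cm [-0.2  -0.    0.63] roll 0.2
```

Request:
arm_command(motion=[[-0.2,0,0.3,0,5],[-0.2,0,0.6,0,5],[-0.2,0,0.6,0,5],[-0.2,0,0.6,0,5],[-0.2,0,0.6,0,5]])

```text
time: 7.2
position: [0.4498, 0.3359, 0.0115]
orientation: [2.69, 1.623, -0.0]
contact_force: [0.9, 0.1, 0.4]
finger_gap: 0.0497
gripper_force: 0.0
```

Request:
arm_command(motion=[[0,0,0,0,5],[0,0,0,0,2.5],[0,0,0,0,2.5],[0,0,0,0,2.5],[0,0,0,0,2.5]], force=30)

```text
time: 7.62
position: [0.4499, 0.3359, 0.0116]
orientation: [-2.69, -1.623, -0.0]
contact_force: [0.1, -0.1, 0.4]
finger_gap: 0.0314
gripper_force: 23.8
```

Request:
arm_command(motion=[[0,0,0,0,2.5],[0,0,0,0,2.5]])

```text
time: 7.78
position: [0.4499, 0.3359, 0.0116]
orientation: [-2.69, -1.623, -0.0]
contact_force: [-0.6, -0.4, -0.7]
finger_gap: 0.0308
gripper_force: 30.0
```

Request:
arm_command(motion=[[0,0,-1.5,0,2.5],[0,0,-5,0,2.5],[0,0,-9,0,2.5],[0,0,-12,0,2.5],[0,0,-14,0,2.5]])

```text
time: 8.2
position: [0.4507, 0.3364, 0.155]
orientation: [-2.689, -1.622, -0.005]
contact_force: [0.2, 1.0, -2.2]
finger_gap: 0.0312
gripper_force: 30.0
```

Request:
arm_command(motion=[[-2,1.9,0,0,2.5],[-4.7,4.5,0,0,2.5],[-7.5,7.2,0,0,2.5],[-10.3,9.9,0,0,2.5],[-13,12.5,0,0,2.5]])

```text
time: 8.62
position: [0.5, 0.1606, 0.1516]
orientation: [-2.689, -1.623, -0.0]
contact_force: [0.6, -0.5, -1.4]
finger_gap: 0.0309
gripper_force: 30.0
```

Request:
arm_command(motion=[[-2.8,2.7,0,0,2.5],[-5.6,5.4,0,0,2.5],[-8.4,8,0,0,2.5],[-11.1,10.6,0,0,2.5],[-13,12.5,0,0,2.5]])

```text
time: 9.03
position: [0.55, -0.0145, 0.1517]
orientation: [2.691, 1.619, 0.0]
contact_force: [1.0, 0.5, -1.5]
finger_gap: 0.0309
gripper_force: 30.0
```

Request:
arm_command(motion=[[-1.8,1.7,0,0,2.5],[-3.5,3.3,0,0,2.5],[-3.5,3.3,0,0,2.5],[-3.5,3.3,0,0,2.5],[-3.5,3.3,0,0,2.5]])

```text
time: 9.45
position: [0.5626, -0.0563, 0.1513]
orientation: [-2.689, -1.624, 0.0]
contact_force: [0.4, -0.1, -1.2]
finger_gap: 0.0309
gripper_force: 30.0
```

Run:
```python
from h import *
for _ in range(4): manip.capture("side")
a=manip.capture("scene");b=manip.capture("side")
go([.5622,-.0572,.102],-28);print(manip.get_state()["finger_gap"])
o=np.zeros((520,800,3),np.uint8);o[:,:400]=cv2.resize(b[150:280,300:400],(400,520));o[:,400:]=cv2.resize(a[90:220,250:350],(400,520));save(o,"c4.png")
```

```text
t 9.75 yaw_y -27.7 pos [ 0.5628 -0.0562  0.1516] shift cm [-0.12 -0.    4.96] roll 0.3
0.03105852739803445
```

View pics/c4.png

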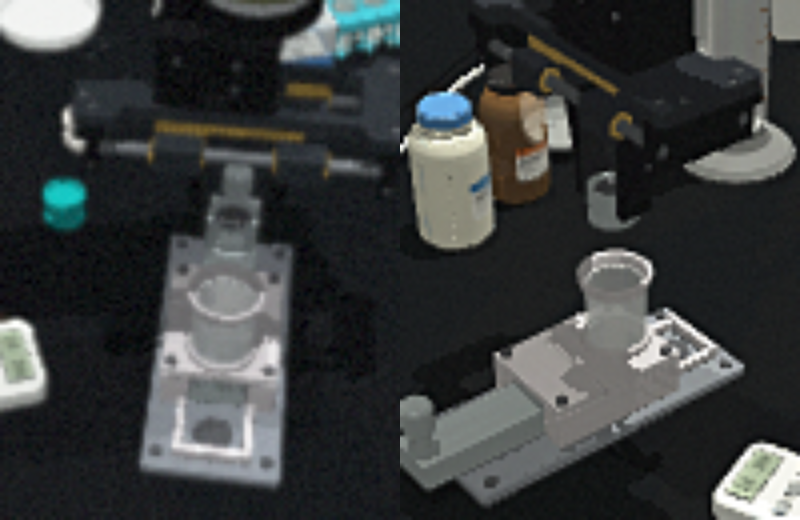

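The puck hangs upright above the tube mouth. I'll lower it gently.

Request:
arm_command(motion=[[-0.1,0,1.2,0,2.5],[-0.1,0,2.4,0,2.5],[-0.1,0,3.4,0,2.5],[-0.1,0,4.1,0,2.5],[-0.1,0,4.6,0,2.5]])

```text
time: 10.17
position: [0.5616, -0.0579, 0.1038]
orientation: [-2.689, -1.623, 0.003]
contact_force: [0.4, -0.7, -0.8]
finger_gap: 0.031
gripper_force: 30.0
```

Request:
arm_command(motion=[[0,0,0.1,0,2.5],[0,0,0.2,0,2.5],[0,0,0.3,0,2.5],[0,0,0.3,0,2.5]])

```text
time: 10.5
position: [0.5625, -0.0579, 0.1027]
orientation: [2.69, 1.623, 0.001]
contact_force: [1.2, -0.3, -0.9]
finger_gap: 0.031
gripper_force: 30.0
```

Request:
arm_command(motion=[[0,0,0,0,5],[0,0,0,0,5],[0,0,0,0,5],[0,0,0,0,5],[0,0,-2,0,5]])

```text
time: 10.92
position: [0.5604, -0.0575, 0.1199]
orientation: [-2.687, -1.623, 0.007]
contact_force: [-0.3, 0.9, -0.4]
finger_gap: 0.0486
gripper_force: 0.0
```

Request:
arm_command(motion=[[0,0,-2,0,5],[0,0,-4,0,5],[0,0,-4,0,5]])

```text
time: 11.17
position: [0.5643, -0.0582, 0.1664]
orientation: [2.688, 1.622, 0.008]
contact_force: [0.4, 0.3, 0.7]
finger_gap: 0.0497
gripper_force: 0.0
```

Run:
```python
from h import *
a=manip.capture("scene");b=manip.capture("side")
go([.568,.224,.15],-28)
o=np.zeros((520,800,3),np.uint8);o[:,:400]=cv2.resize(b[170:300,300:400],(400,520));o[:,400:]=cv2.resize(a[110:240,250:350],(400,520));save(o,"c5.png")
```

```text
t 11.27 yaw_y -27.8 pos [ 0.5628 -0.0578  0.1631] shift cm [ 25.18 -12.67   1.33] roll 0.2
```

View pics/c5.png

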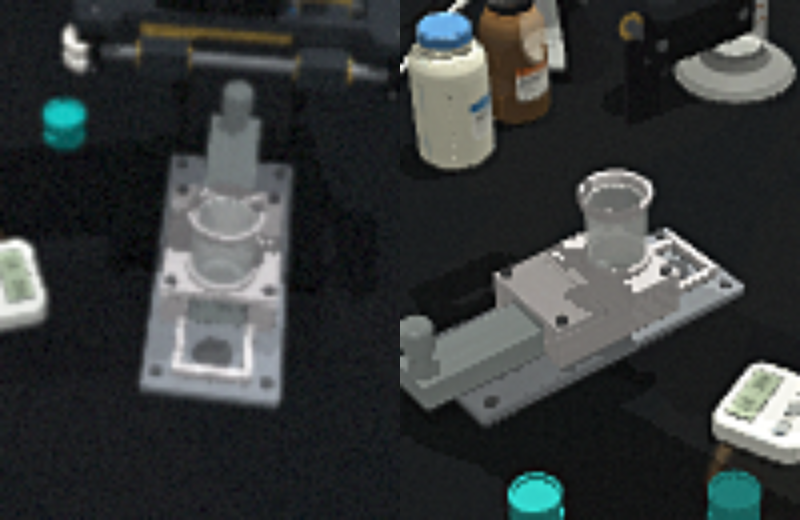

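The tube's upper part is empty, so the puck has dropped into the channel. Now the first cup.

Request:
arm_command(motion=[[3.5,-1.8,0,0,5],[7,-3.6,0,0,5],[10.6,-5.3,0.5,0,5],[14.2,-7.1,1,0,5],[17.7,-8.9,1.3,0,5]])

```text
time: 11.68
position: [0.5651, 0.1422, 0.1481]
orientation: [-2.689, -1.623, 0.002]
contact_force: [0.7, 0.4, 0.2]
finger_gap: 0.0501
gripper_force: 0.0
```

Request:
arm_command(motion=[[3.5,-1.8,0,0,5],[7.5,-3.8,0,0,5],[7.5,-3.8,0,0,5],[7.5,-3.8,0,0,5]])

```text
time: 12.02
position: [0.5659, 0.2279, 0.1478]
orientation: [-2.684, -1.631, 0.003]
contact_force: [0.8, -0.4, -0.5]
finger_gap: 0.0501
gripper_force: 0.0
```

```bash
cat >> h.py <<'E'
def look(P):
    for _ in range(3): manip.capture("side")
    ci=manip.camera_info("wrist");im=manip.capture("wrist")
    h=cv2.cvtColor(im,cv2.COLOR_RGB2HSV);m=((h[...,2]>90)&(h[...,1]<60)).astype(np.uint8)
    k,l,st,ce=cv2.connectedComponentsWithStats(m);q=proj("wrist",[P[0],P[1],.02],ci);print("pred",q.round(1))
    for i in range(1,k):
        if 200<st[i,4]<3000 and np.hypot(*(ce[i]-q))<60: print(st[i].tolist(),ce[i].round(1),cast("wrist",*ce[i],.02,ci).round(4))
    go(P,-28)
E
python3 -c "
from h import *
look([.568,.224,.0125])"
```

```text
pred [320.8 185. ]
[302, 163, 39, 42, 1232] [321.1 184.2] [0.5685 0.2245 0.02  ]
t 12.22 yaw_y -27.9 pos [0.5675 0.2224 0.1492] shift cm [ 0.18 -0.03 13.67] roll 0.1
```

Request:
arm_command(motion=[[0.2,0,4,0,5],[0.2,0,8,0,5],[0.2,0,11,0,5],[0.2,0,12.8,0,5],[0.2,0,13.2,0,5]])

```text
time: 12.63
position: [0.5663, 0.2235, 0.0139]
orientation: [2.691, 1.621, -0.009]
contact_force: [-1.1, 0.8, -0.3]
finger_gap: 0.0498
gripper_force: 0.0
```

Request:
arm_command(motion=[[0,0,0.1,0,5],[0,0,0.1,0,5],[0,0,0.1,0,5],[0,0,0.1,0,5],[0,0,0.1,0,5]])

```text
time: 13.05
position: [0.569, 0.2264, 0.0178]
orientation: [-2.689, -1.623, -0.003]
contact_force: [-0.4, -0.4, 0.3]
finger_gap: 0.05
gripper_force: 0.0
```

```bash
python3 -c "
from h import *
manip.capture('side');go([.568,.224,.0125],-28)"
```

```text
t 13.1 yaw_y -27.8 pos [0.5688 0.2263 0.0175] shift cm [-0.25  0.04  0.5 ] roll 0.2
```

Request:
arm_command(motion=[[-0.2,0,0.2,0,5],[-0.2,0,0.4,0,5],[-0.2,0,0.4,0,5],[-0.2,0,0.4,0,5],[-0.2,0,0.4,0,5]])

```text
time: 13.52
position: [0.5674, 0.2243, 0.0125]
orientation: [-2.689, -1.624, -0.0]
contact_force: [-0.1, -0.1, 1.1]
finger_gap: 0.0502
gripper_force: 0.0
```

Request:
arm_command(motion=[[0,0,0,0,2.5],[0,0,0,0,2.5],[0,0,0,0,2.5],[0,0,0,0,2.5],[0,0,0,0,2.5]], force=20)

```text
time: 13.93
position: [0.5674, 0.2243, 0.0126]
orientation: [-2.69, -1.623, -0.0]
contact_force: [0.5, 0.1, 0.0]
finger_gap: 0.0311
gripper_force: 20.0
```

Request:
arm_command(motion=[[0,0,0,0,2.5],[0,0,0,0,2.5]])

```text
time: 14.1
position: [0.5674, 0.2243, 0.0126]
orientation: [-2.69, -1.623, -0.0]
contact_force: [0.2, -0.1, 1.0]
finger_gap: 0.0315
gripper_force: 20.0
```

Request:
arm_command(motion=[[0,0,-1.5,0,2.5],[0,0,-5,0,2.5],[0,0,-9,0,2.5],[0,0,-12,0,2.5],[0,0,-14,0,2.5]])

```text
time: 14.52
position: [0.5685, 0.2244, 0.1562]
orientation: [2.69, 1.623, 0.006]
contact_force: [-0.0, 0.8, -0.1]
finger_gap: 0.0311
gripper_force: 20.0
```

```bash
python3 -c "
from h import *
manip.capture('side');go([.5622,-.0576,.15],-28);print(manip.get_state()['finger_gap'])"
```

```text
t 14.57 yaw_y -27.8 pos [0.5698 0.225  0.1592] shift cm [-25.36  12.5    0.8 ] roll 0.2
0.031127364433718552
```

Request:
arm_command(motion=[[-2.5,1.2,0,0,2.5],[-6,3,0,0,2.5],[-9.5,4.7,0,0,2.5],[-13,6.4,0,0,2.5],[-16.5,8.1,0,0,2.5]])

```text
time: 14.98
position: [0.5617, 0.0388, 0.1524]
orientation: [-2.689, -1.624, -0.0]
contact_force: [1.8, 0.4, 0.2]
finger_gap: 0.0313
gripper_force: 20.0
```

Request:
arm_command(motion=[[-3.5,1.7,0,0,2.5],[-7,3.5,0,0,2.5],[-8.8,4.4,0,0,2.5],[-8.8,4.4,0,0,2.5],[-8.8,4.4,0,0,2.5]])

```text
time: 15.4
position: [0.5598, -0.0591, 0.1524]
orientation: [-2.692, -1.619, 0.0]
contact_force: [-0.0, -0.3, -0.2]
finger_gap: 0.0314
gripper_force: 20.0
```

```bash
python3 -c "
from h import *
for _ in range(4): manip.capture('side')
go([.5622,-.0576,.1025],-28)"
```

```text
t 15.6 yaw_y -27.6 pos [ 0.5602 -0.0561  0.1523] shift cm [-0.05  0.25  4.98] roll 0.4
```

Request:
arm_command(motion=[[-0.1,0.2,1.2,0,2.5],[-0.1,0.2,2.4,0,2.5],[-0.1,0.2,3.4,0,2.5],[-0.1,0.2,4.1,0,2.5],[-0.1,0.2,4.6,0,2.5]])

```text
time: 16.02
position: [0.5607, -0.0595, 0.1048]
orientation: [-2.689, -1.623, 0.003]
contact_force: [-0.1, -0.4, -0.1]
finger_gap: 0.0314
gripper_force: 20.0
```

Request:
arm_command(motion=[[0,0,0.1,0,2.5],[0,0,0.2,0,2.5],[0,0,0.3,0,2.5],[0,0,0.3,0,2.5],[0,0,0.3,0,2.5]])

```text
time: 16.43
position: [0.5616, -0.0596, 0.1038]
orientation: [2.69, 1.623, 0.001]
contact_force: [0.1, 0.5, -0.7]
finger_gap: 0.0314
gripper_force: 20.0
```

Request:
arm_command(motion=[[0.2,0,0.1,0,2.5],[0.2,0,0.1,0,2.5],[0.2,0,0.1,0,2.5]])

```text
time: 16.68
position: [0.5624, -0.0577, 0.1026]
orientation: [-2.689, -1.624, -0.0]
contact_force: [-0.5, 0.8, -0.5]
finger_gap: 0.0315
gripper_force: 20.0
```

Request:
arm_command(motion=[[0,0,0,0,5],[0,0,0,0,5],[0,0,0,0,5],[0,0,0,0,5],[0,0,-2,0,5]])

```text
time: 17.1
position: [0.5603, -0.0576, 0.1197]
orientation: [-2.687, -1.623, 0.007]
contact_force: [-1.2, 0.2, -0.4]
finger_gap: 0.0487
gripper_force: 0.0
```

Request:
arm_command(motion=[[0,0,-2,0,5],[0,0,-3,0,5],[0,0,-3,0,5]])

```text
time: 17.35
position: [0.5637, -0.058, 0.1547]
orientation: [2.688, 1.623, 0.006]
contact_force: [0.3, -0.6, 0.2]
finger_gap: 0.0502
gripper_force: 0.0
```

Run:
```python
from h import *
a=manip.capture("scene");b=manip.capture("side")
go([.4528,.1685,.15],-28)
for n,im in(("scene",a),("side",b)):
  for z in(.02,.046,.07,.098):
    u,v=proj(n,[.562,-.0576,z]).round().astype(int);print(n,z,(u,v),im[v-2:v+3,u-2:u+3].mean((0,1)).round())
```

```text
t 17.45 yaw_y -27.8 pos [ 0.5623 -0.0577  0.1521] shift cm [ 14.92 -20.22   0.22] roll 0.2
scene 0.02 (np.int64(304), np.int64(181)) [117. 114. 112.]
scene 0.046 (np.int64(304), np.int64(173)) [154. 154. 146.]
scene 0.07 (np.int64(304), np.int64(166)) [129. 128. 124.]
scene 0.098 (np.int64(304), np.int64(158)) [117. 119. 116.]
side 0.02 (np.int64(354), np.int64(243)) [151. 149. 151.]
side 0.046 (np.int64(354), np.int64(236)) [159. 161. 159.]
side 0.07 (np.int64(355), np.int64(230)) [158. 158. 158.]
side 0.098 (np.int64(356), np.int64(223)) [146. 148. 148.]
```

Request:
arm_command(motion=[[2.3,-3.1,0,0,5],[4.6,-6.2,0,0,5],[6.9,-9.3,0,0,5],[9.2,-12.5,0,0,5],[11.5,-15.6,0,0,5]])

```text
time: 17.87
position: [0.476, 0.1179, 0.1513]
orientation: [-2.689, -1.623, 0.002]
contact_force: [0.3, 0.9, -0.4]
finger_gap: 0.0499
gripper_force: 0.0
```

Request:
arm_command(motion=[[2,-2.7,0,0,5],[3.4,-4.6,0,0,5],[3.4,-4.6,0,0,5],[3.4,-4.6,0,0,5],[3.4,-4.6,0,0,5]])

```text
time: 18.28
position: [0.4529, 0.1672, 0.1517]
orientation: [2.69, 1.623, -0.002]
contact_force: [0.2, 0.7, -0.1]
finger_gap: 0.0503
gripper_force: 0.0
```

```bash
python3 -c "
from h import *
look([.4528,.1685,.0125])"
```

```text
pred [319.5 184.5]
[301, 163, 38, 42, 1243] [319.8 184. ] [0.4533 0.1689 0.02  ]
t 18.48 yaw_y -27.9 pos [0.4534 0.167  0.1523] shift cm [ 0.11 -0.12 13.98] roll 0.1
```

Request:
arm_command(motion=[[0.1,0,4,0,5],[0.1,0,8,0,5],[0.1,0,11,0,5],[0.1,0,13,0,5],[0.1,0,13.5,0,5]])

```text
time: 18.9
position: [0.4516, 0.1672, 0.0143]
orientation: [2.69, 1.622, -0.008]
contact_force: [-1.4, -0.1, -1.0]
finger_gap: 0.0499
gripper_force: 0.0
```

Request:
arm_command(motion=[[0,0,0,0,5],[0,0,0.1,0,5],[0,0,0.2,0,5],[0,0,0.2,0,5],[0,0,0.2,0,5]])

```text
time: 19.32
position: [0.4541, 0.1694, 0.0165]
orientation: [-2.689, -1.623, -0.003]
contact_force: [-0.8, -0.5, 0.2]
finger_gap: 0.0499
gripper_force: 0.0
```

```bash
python3 -c "
from h import *
for _ in range(3): manip.capture('side')
go([.453,.1687,.0125],-28)"
```

```text
t 19.47 yaw_y -27.8 pos [0.4537 0.1692 0.016 ] shift cm [-0.08 -0.04  0.35] roll 0.2
```

Request:
arm_command(motion=[[-0.1,0,0.2,0,5],[-0.1,0,0.3,0,5],[-0.1,0,0.3,0,5],[-0.1,0,0.3,0,5],[-0.1,0,0.3,0,5]])

```text
time: 19.88
position: [0.453, 0.1681, 0.0125]
orientation: [-2.69, -1.623, 0.0]
contact_force: [-0.2, -0.3, 0.2]
finger_gap: 0.05
gripper_force: 0.0
```

Request:
arm_command(motion=[[0,0,0,0,2.5],[0,0,0,0,2.5],[0,0,0,0,2.5],[0,0,0,0,2.5],[0,0,0,0,2.5]], force=20)

```text
time: 20.3
position: [0.453, 0.1681, 0.0126]
orientation: [-2.69, -1.623, -0.0]
contact_force: [0.3, 0.2, 0.7]
finger_gap: 0.0314
gripper_force: 20.0
```

Request:
arm_command(motion=[[0,0,0,0,2.5],[0,0,0,0,2.5]])

```text
time: 20.47
position: [0.453, 0.1681, 0.0125]
orientation: [-2.69, -1.623, -0.0]
contact_force: [0.3, -0.1, -0.5]
finger_gap: 0.0313
gripper_force: 20.0
```

Request:
arm_command(motion=[[0,0,-1.5,0,2.5],[0,0,-5,0,2.5],[0,0,-9,0,2.5],[0,0,-12,0,2.5],[0,0,-14,0,2.5]])

```text
time: 20.88
position: [0.454, 0.1683, 0.1558]
orientation: [-2.69, -1.623, -0.005]
contact_force: [1.2, 1.0, -0.2]
finger_gap: 0.0308
gripper_force: 20.0
```

Request:
arm_command(motion=[[-1.6,2.1,0,0,2.5],[-3.9,5.3,0,0,2.5],[-6.2,8.4,0,0,2.5],[-8.5,11.5,0,0,2.5],[-10.8,14.6,0,0,2.5]])

```text
time: 21.3
position: [0.5323, 0.0029, 0.1527]
orientation: [-2.689, -1.624, -0.001]
contact_force: [0.3, 0.6, 0.5]
finger_gap: 0.0312
gripper_force: 20.0
```

Request:
arm_command(motion=[[-2.3,3.1,0,0,2.5],[-4.1,5.6,0,0,2.5],[-4.1,5.6,0,0,2.5],[-4.1,5.6,0,0,2.5],[-4.1,5.6,0,0,2.5]])

```text
time: 21.72
position: [0.5621, -0.0574, 0.1522]
orientation: [-2.689, -1.623, 0.001]
contact_force: [0.5, 0.7, -1.1]
finger_gap: 0.0314
gripper_force: 20.0
```

```bash
python3 -c "
from h import *
for _ in range(5): manip.capture('side')
go([.5622,-.0576,.1025],-28)"
```

```text
t 21.97 yaw_y -27.7 pos [ 0.5622 -0.0567  0.1526] shift cm [-0.09  0.04  5.01] roll 0.3
```

Request:
arm_command(motion=[[0,0,1.2,0,2.5],[0,0,2.4,0,2.5],[0,0,3.4,0,2.5],[0,0,4.1,0,2.5],[0,0,4.6,0,2.5]])

```text
time: 22.38
position: [0.5616, -0.0578, 0.1048]
orientation: [-2.689, -1.623, 0.003]
contact_force: [0.1, 0.1, -0.7]
finger_gap: 0.0312
gripper_force: 20.0
```

Request:
arm_command(motion=[[0,0,0.1,0,2.5],[0,0,0.2,0,2.5],[0,0,0.4,0,2.5],[0,0,0.4,0,2.5],[0,0,0.4,0,2.5]])

```text
time: 22.8
position: [0.5625, -0.0579, 0.1028]
orientation: [2.69, 1.623, 0.001]
contact_force: [-0.8, 0.8, -0.4]
finger_gap: 0.0316
gripper_force: 20.0
```

Positioned; I'll release, lift and back away along +tool x.

Request:
arm_command(motion=[[0,0,0,0,5],[0,0,0,0,5],[0,0,0,0,5],[0,0,0,0,5],[0,0,-2,0,5]])

```text
time: 23.22
position: [0.5603, -0.0575, 0.1198]
orientation: [-2.687, -1.623, 0.007]
contact_force: [-0.6, 0.6, 0.3]
finger_gap: 0.049
gripper_force: 0.0
```

Request:
arm_command(motion=[[0,0,-2,0,5],[0,0,-5,0,5],[3,-3,-6,0,5],[6,-5,-6,0,5],[9,-8,-6,0,5]])

```text
time: 23.63
position: [0.5345, 0.059, 0.1838]
orientation: [2.691, 1.62, 0.004]
contact_force: [1.2, 0.9, -0.2]
finger_gap: 0.0498
gripper_force: 0.0
```

Request:
arm_command(motion=[[3,-2,0,0,5],[6,-4,0,0,5],[8,-6,0,0,5],[8,-6,0,0,5],[8,-6,0,0,5]])

```text
time: 24.05
position: [0.5173, 0.1588, 0.1825]
orientation: [-2.687, -1.628, 0.0]
contact_force: [0.1, -1.3, 0.6]
finger_gap: 0.05
gripper_force: 0.0
```

Run:
```python
from h import *
for _ in range(3): manip.capture("side")
a=manip.capture("scene");b=manip.capture("side")
o=np.zeros((560,800,3),np.uint8);o[:,:400]=cv2.resize(b[155:295,280:380],(400,560),interpolation=2);o[:,400:]=cv2.resize(a[110:250,250:350],(400,560),interpolation=2);save(o,"c6.png")
for n,x0,y0 in(("side",280,155),("scene",250,110)):
  for z in(.043,.058,.082,.098): print(n,z,((proj(n,[.562,-.0576,z])-[x0,y0])*4+[400*(n=="scene"),0]).round())
```

```text
side 0.043 [297. 328.]
side 0.058 [298. 313.]
side 0.082 [301. 288.]
side 0.098 [302. 271.]
scene 0.043 [617. 257.]
scene 0.058 [616. 240.]
scene 0.082 [615. 210.]
scene 0.098 [615. 190.]
```

View pics/c6.png

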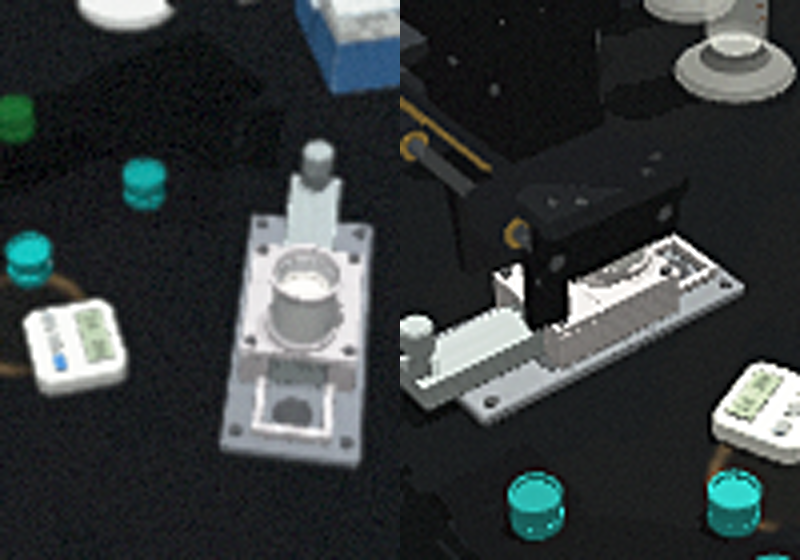

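In the side view the top cup's white face lies level at (303,288), where a top at 82 mm is predicted, so all three parts are stacked. The knob at (318,152) is still fully back.

```bash
python3 -c "
from cell import manip
print(manip.job_done())"
```

```text
the job is handed in; nothing more can be done
None
```

The job is handed in at about 24 s of the 69 s allowed: the slide is back at its stop and the tube holds the steel standard at the bottom with the two white cups on top; the final picture agrees with the stack height, and I moved none of the other items.

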